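Hang the splash guard on the dosing pump

TASK

Lift the orange splash guard with the black grip tab out of its stand and hang it on the two brass hinge pins of the dosing pump: lower it gently, without dropping it, until both its hook knuckles sit fully down over the two pins, then let go and leave it hanging upright and still. Leave the narrower blue guard, which belongs to another pump, standing in its own stand.

Things in the scene. Friction and masses are not known exactly. Their poses are not given: they have to be found in the camera images.
- guard: Loose orange splash guard, about 0.2 kg. Origin midway between its knuckles, on the pins' axis once hung; y along the rail, z up; same when turned 180 deg. Panel 110 wide, 8 thick, 85 mm down to its foot; rail 190 long, 5-17 mm up. At y +-85 a hook knuckle, 20 wide, open below: roof 5 mm up, 16 inside, flaring from 7 mm below to a 42 mm mouth (52 outside) 35 mm below the origin.
- guard_tab (a point): Centre of the orange guard's black grip tab, 37 mm above its origin; same axes. Tab 14 mm thick (x), 50 wide (y), 40 high, on the middle of the rail, clear all round; the guard balances under it. The foot stands in a white stand's slot, 16 mm wide, floor 10 mm and walls 46 mm above the table: lift straight up 50 mm or more to clear it.
- pump_pins (a point): Midpoint of the dosing pump's two hinge pins, 125 mm above the table; y along the pins, z up; fixed. Level brass pins, 10 mm thick, from y 68 mm to aluminium posts at 112 mm, either side; posts 26 x 18, 140 mm high. Free below down to a 12 mm base plate. White pump housing, up to 107 mm high, over 50 mm away on the -x side. Once hung, the guard's origin is here, its y along this y (either way).
- spare_tab (a point): Centre of the grey grip tab of the blue guard, which is left alone: in a stand of the same kind, built alike but narrower, with a panel 60 mm wide and knuckles 110 mm apart. Tab 14 x 50 x 40 mm; this point is 132 mm above the table.
Mind the look-alikes: they are no part of the job. Leave any pink look-alike of the guard alone.

How it is judged:
By the outcome, as a careful person would: the job done as asked, in the order asked, and still so for the second after the job is handed in, with the robot touching nothing.
It also fails if it takes over 42 s, if anything falls off the work surface, if the arm or the gripper's body presses on something with over 40 N, if the wrist force passes 120 N, or if a joint passes its speed limit or range.

ROBOT

A 6-joint arm with a two-finger parallel gripper is mounted at the origin on the work surface. World frame = base frame: x ahead of the robot, y to its left, z up, the work surface at z = 0. Lengths are in m, angles in rad, forces in N, time in s.
With the tool pointing down it reaches from about 0.4 to 0.925 m from the base axis. Payload 12.5 kg.
Tool frame: the origin (TCP) lies between the finger pads; the fingertips stand 22 mm ahead of it and the grasp point (between the pads) lies 3 mm ahead of it (arm.tip_extent is the distance from the TCP to the fingertips, in m); z points along the fingers, y is the direction in which the jaws open and shut (so a half turn about z gives the same grasp; the last joint's range is limited). The gripper opens to 95 mm and grips with 3 to 60 N. Pads are 20 mm wide; open, the fingers measure 119 mm over their backs; the gripper's body (75 mm by 180 mm) begins 59 mm behind the grasp point.
Start: joints at [1.152, 0.491, 1.559, -0, 1.092, -0.106], TCP at [0.192, 0.595, 0.237] pointing down, gripper open.
Joint ranges: [-3.1, 3.1], [-0.84, 2.19], [0.05, 2.79], [-1.13, 4.28], [0.06, 2.93], [-2.69, 2.69]. Speed limits (rad/s): [2.22, 2.22, 2.79, 3.14, 3.14, 3.14].

INTERFACE

Orientations are given as [roll, pitch, yaw] about the fixed x, y, z axes, in that order (R = Rz(yaw) Ry(pitch) Rx(roll)).
In Python, from plant import arm gives the robot as it stands.
- The arm moves only by the shell command python3 -m creep 'ROWS' [FORCE]. ROWS is JSON, a list of rows, each a list of 7 numbers: the shift along the world's x, y, z in mm, then the turn, a rotation vector about the world's x, y, z in rad, then the finger opening in mm, from 0 to 95.1. In form: [[tx, ty, tz, ax, ay, az, jaw], ...]. A call has 1 to 5 rows; each row shifts and turns the commanded pose from where the row before left it; what a row does not reach is not made up. A row lasts 1/8 s, in which the tool goes at most 62.5 mm and 10.7 degrees, less where a joint would pass 70% of its speed; a pose out of reach is approached as far as the arm can. A call with a gripper value outside its range is refused whole. The fingers move at their own pace and stop on an object; FORCE is the grip in N (left out, the last holds). Time passes only in rows, so rows that do not move let the fingers close. It gives the time, the measured TCP pose, the force and the opening at its end, in the units of the state.
- arm.state(): the state, without advancing time (a new reading comes with each control period).
- arm.grab_frame(name): name is "scene" or "side" or "wrist"; returns a dict with "pixels" (400x640x3 uint8, red, green, blue), "fx", "fy", "cx", "cy" (pixels), "cam_to_world" (4x4, takes a point from camera to world coordinates); the wrist camera has in their place "mount" (4x4, takes a point from camera to tool coordinates, whose origin is the TCP and whose axes are the flange's). Camera axes: x right, y down, z forward; pixel columns grow to the right and rows downward; lengths in m; the calibration is good to about 2 mm. A picture is of the moment at which its call begins: read the wrist's pose just before it. There is no depth.
- arm.job_done(): hands the job in, once; it reports no verdict.
The state is a dict: "t": time; "joint_positions": joint angles; "qvel": joint speeds; "tau": joint torques, N m; "position": TCP position; "tcp_rot": TCP orientation; "wrist_force": force on the tool from outside, world axes, zero at the start; "torque": the same for the moment, N m; "grip_width": opening from 0.0 (shut) to 1.0 (fully open).
Only numpy, scipy, OpenCV 4.12 (cv2) and the standard library are available. Lean on these libraries where they do the work, as an engineer would, in place of code of your own. Each camera call takes 0.05 s, during which the arm holds its last target.

## Working session

There is one attempt and no reset: what is moved stays moved. The work goes in short steps, Python scripts to look and compute and a shell command to move; the robot and the scene stay as the last step left them, time stands still between calls to the robot, and variables do not carry over. Pictures are saved under pics/ and viewed, and the job is handed in when it is done.

```bash
ls; mkdir -p pics
cat > h.py <<'E'
import numpy as np,cv2
from plant import arm
def grab(n):
    s=arm.state(); f=arm.grab_frame(n)
    return s,f
def save(f,p,crop=None,scale=1):
    im=cv2.cvtColor(np.asarray(f["pixels"]),cv2.COLOR_RGB2BGR)
    if crop: x0,y0,x1,y1=crop; im=im[y0:y1,x0:x1]
    if scale!=1: im=cv2.resize(im,None,fx=scale,fy=scale,interpolation=cv2.INTER_CUBIC)
    cv2.imwrite(p,im)
def T(f): return np.array(f["cam_to_world"])
def ray(f,u,v,M=None):
    M=T(f) if M is None else M
    d=M[:3,:3]@np.array([(u-f["cx"])/f["fx"],(v-f["cy"])/f["fy"],1]); return M[:3,3],d
def plane(f,u,v,z,M=None):
    o,d=ray(f,u,v,M); return o+d*(z-o[2])/d[2]
def proj(f,p,M=None):
    M=T(f) if M is None else M
    c=np.linalg.inv(M)@np.append(p,1); return np.array([f["fx"]*c[0]/c[2]+f["cx"],f["fy"]*c[1]/c[2]+f["cy"]])
def tri(f1,p1,f2,p2,M1=None,M2=None):
    o1,d1=ray(f1,*p1,M=M1);o2,d2=ray(f2,*p2,M=M2)
    A=np.stack([d1,-d2],1); t=np.linalg.lstsq(A,o2-o1,rcond=None)[0]
    a=o1+d1*t[0];b=o2+d2*t[1]; return (a+b)/2,np.linalg.norm(a-b)
E
python3 - <<'E'
from h import *
for n in("scene","side","wrist"):
    s,f=grab(n); save(f,f"pics/{n}0.png")
    print(n,f["fx"],f["cx"],f["cy"],np.round(np.array(f.get("cam_to_world",f.get("mount"))),3).tolist())
print(s)
E
```

```text
pics
scene 435.62297167787364 317.60121028639793 198.0785860966592 [[0.097, 0.701, -0.706, 1.417], [0.995, -0.071, 0.066, -0.244], [-0.004, -0.709, -0.705, 1.096], [0.0, 0.0, 0.0, 1.0]]
side 416.2937572630156 317.1639932575654 194.49622825481882 [[0.768, -0.453, 0.453, -0.046], [-0.64, -0.544, 0.543, -0.771], [0.001, -0.707, -0.707, 0.969], [0.0, 0.0, 0.0, 1.0]]
wrist 332.32200189416824 322.32590323814003 200.25851710288316 [[0.0, -0.959, -0.284, 0.08], [1.0, -0.0, 0.001, -0.001], [-0.001, -0.284, 0.959, -0.148], [0.0, 0.0, 0.0, 1.0]]
{'t': 0.1, 'joint_positions': array([ 1.15242331e+00,  4.91496986e-01,  1.55934665e+00,  1.77926123e-05,
        1.09169458e+00, -1.05594600e-01]), 'qvel': array([-8.67172036e-04, -2.10349542e-03, -3.86705345e-03,  5.79766427e-05,
        1.79221564e-03,  9.76410490e-04]), 'tau': array([ 2.39241890e-03, -6.13621902e+01, -2.58604056e+01,  6.93866378e-02,
        4.70067852e-02, -6.14469968e-05]), 'position': array([0.19221599, 0.59452815, 0.23613601]), 'tcp_rot': array([-3.14065402e+00, -1.15354525e-04,  2.82880598e+00]), 'wrist_force': array([1.01437866, 0.8369978 , 0.51581648]), 'torque': array([0.01819053, 0.03129182, 0.00168316]), 'grip_width': 1.0009226345816922}
```

View pics/scene0.png

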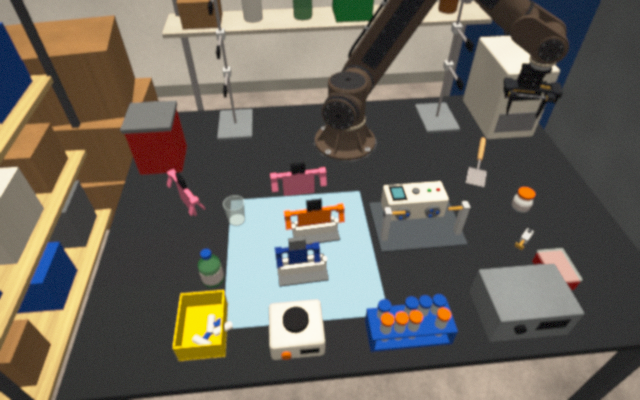

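View pics/side0.png

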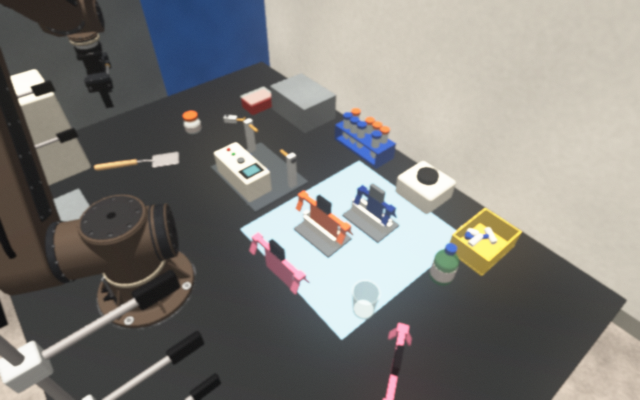

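View pics/wrist0.png

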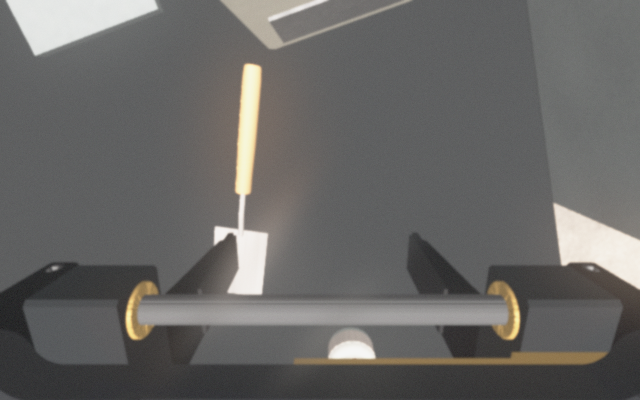

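The scene view shows these candidates: the orange guard with black tab (314,213), a pink guard with black tab (298,180), a pink one lying down (183,190), and the blue guard with grey tab (298,255). I choose the orange one at (314,213). The pump pins are near (393,211) and (455,206). Next I'll check with close crops.

Run:
```python
from h import *
s,f=grab("scene"); save(f,"pics/sc1.png",(260,150,480,290),3.6)
s,g=grab("side"); save(g,"pics/si1.png",(200,110,420,260),3.6)
```

```text
(no output)
```

View pics/sc1.png

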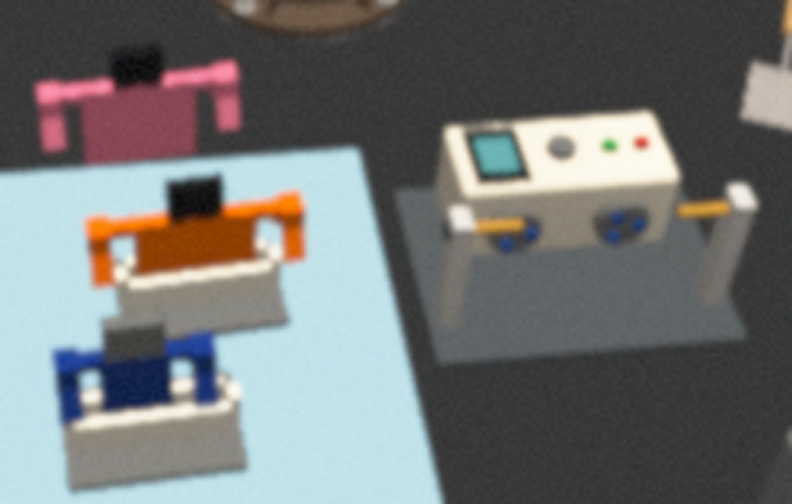

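View pics/si1.png

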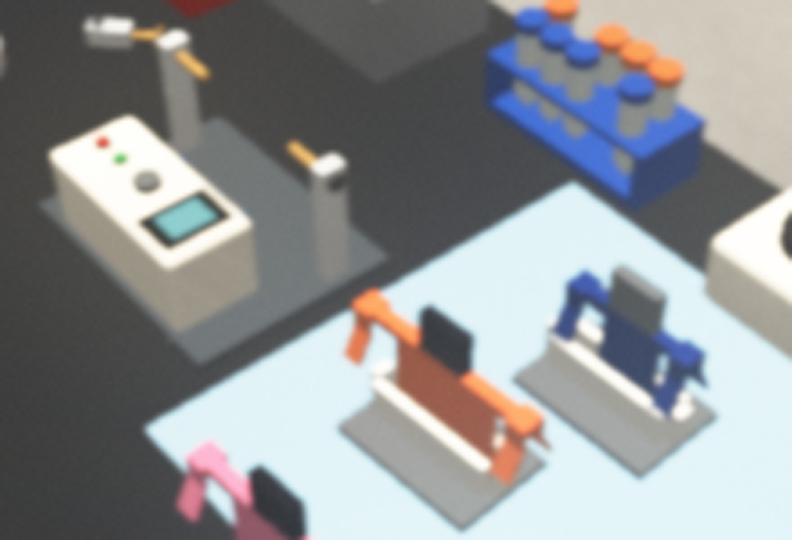

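Run:
```python
from h import *
s,f=grab("scene"); s,g=grab("side")
def o(x,y,a,b): return (a+(x+.5)/3.6-.5,b+(y+.5)/3.6-.5)
S=lambda x,y:o(x,y,260,150)
D=lambda x,y:o(x,y,200,110)
for n,a,b in [("tab",(195,197),(446,340)),("post-",(460,217),(330,163)),("post+",(740,195),(173,40)),
 ("pinend-",(523,225),(293,147)),("pinend+",(680,211),(206,74)),
 ("knL",(97,222),(530,425)),("knR",(293,200),(370,297)),("spare",(135,340),(638,298))]:
    p,e=tri(f,S(*a),g,D(*b)); print(n,p.round(4),e.round(4), np.hypot(*p[:2]).round(3))
print(s["t"])
```

```text
tab [ 0.4785 -0.1688  0.1325] 0.0016 0.507
post- [0.533  0.0497 0.1412] 0.0017 0.535
post+ [0.5304 0.2926 0.1395] 0.0021 0.606
pinend- [0.5328 0.1056 0.1247] 0.0027 0.543
pinend+ [0.5325 0.2421 0.1274] 0.0021 0.585
knL [ 0.4822 -0.2574  0.1119] 0.0088 0.547
knR [ 0.4733 -0.0818  0.1153] 0.0006 0.48
spare [ 0.6278 -0.2298  0.1294] 0.0007 0.669
0.3
```

```bash
python3 -m creep '[[22,-32,8,0,0,-0.082,95],[22,-32,8,0,0,-0.082,95],[22,-32,8,0,0,-0.082,95],[22,-32,8,0,0,-0.082,95],[22,-32,8,0,0,-0.082,95]]' && python3 -m creep '[[22,-32,8,0,0,-0.082,70],[22,-32,8,0,0,-0.082,70],[22,-32,8,0,0,-0.082,70],[22,-32,8,0,0,-0.082,70],[22,-32,8,0,0,-0.082,70]]' && python3 -m creep '[[22,-32,4,0,0,-0.082,60],[22,-32,4,0,0,-0.082,60],[22,-32,4,0,0,-0.082,60],[22,-32,4,0,0,-0.082,60],[22,-32,4,0,0,-0.082,60]]' && python3 -m creep '[[0,0,0,0,0,0,60],[0,0,0,0,0,0,60]]'
python3 - <<'E'
from h import *
s,f=grab("wrist"); save(f,"pics/w1.png"); print(s["t"],s["position"],s["tcp_rot"],s["joint_positions"].round(2))
E
```

```text
t: 0.98
position: [0.3029, 0.4336, 0.277]
tcp_rot: [3.141, 0.0, 2.416]
wrist_force: [-0.7, -0.2, -0.0]
grip_width: 0.995
t: 1.6
position: [0.4129, 0.2736, 0.3171]
tcp_rot: [3.141, 0.0, 2.006]
wrist_force: [0.2, -0.2, 0.3]
grip_width: 0.738
t: 2.22
position: [0.5229, 0.1136, 0.3369]
tcp_rot: [3.141, -0.0, 1.596]
wrist_force: [0.4, -0.4, 0.3]
grip_width: 0.628
t: 2.48
position: [0.5219, 0.115, 0.3365]
tcp_rot: [-3.141, -0.0, 1.599]
wrist_force: [0.9, 0.9, -0.2]
grip_width: 0.631
2.475 [0.5219004  0.11499529 0.33648517] [-3.14116185e+00 -1.65547346e-04  1.59946019e+00] [0.09 0.27 1.64 0.   1.24 0.06]
```

View pics/w1.png

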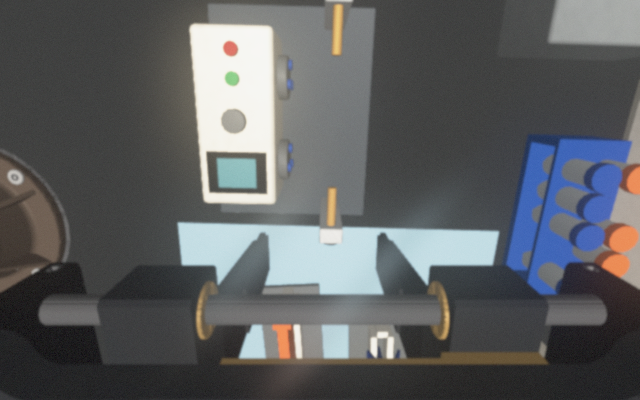

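The wrist view shows both brass pins: the upper from (339,4) to (337,54), the lower from (332,188) to (331,206). Next I'll mask the brass and cast rays onto z = 0.125.

```bash
cat >> h.py <<'E'
from scipy.spatial.transform import Rotation as Ro
def wM(s,f):
    W=np.eye(4); W[:3,:3]=Ro.from_euler("xyz",s["tcp_rot"]).as_matrix(); W[:3,3]=s["position"]
    return W@np.array(f["mount"])
def brass(px):
    h=cv2.cvtColor(np.asarray(px),cv2.COLOR_RGB2HSV); return ((h[...,0]>8)&(h[...,0]<28)&(h[...,1]>120)&(h[...,2]>90)).astype(np.uint8)
E
python3 - <<'E'
from h import *
s,f=grab("wrist"); M=wM(s,f); m=brass(f["pixels"])
m[240:]=0; m[:,:300]=0; m[:,380:]=0
n,l,st,c=cv2.connectedComponentsWithStats(m)
ax=[]
for i in range(1,n):
    if st[i,4]<60: continue
    v,u=np.nonzero(l==i); print(st[i],c[i])
    for r0,r1 in((v.min(),v.max()+1),):
        top=u[v<v.min()+6].mean();bot=u[v>v.max()-6].mean()
        for nm,uu,vv in(("top",top,v.min()-.5),("bot",bot,v.max()+.5),("cen",u.mean(),v.mean())):
            print(nm,round(uu,1),vv,plane(f,uu,vv,.127,M).round(4))
for nm in("scene","side"):
    s2,g=grab(nm); 
    for p in ((.533,.1056,.125),(.5325,.2421,.125)): print(nm,proj(g,np.array(p)).round(1))
E
```

```text
[333   6   9  49 282] [337.31560284  30.0070922 ]
top 338.0 5.5 [0.5322 0.2836 0.127 ]
bot 336.6 54.5 [0.5328 0.2404 0.127 ]
cen 337.3 30.00709219858156 [0.5325 0.2624 0.127 ]
scene [404.6 212.4]
scene [448.1 209. ]
side [280.7 150.1]
side [256.7 130.5]
```

Run:
```python
from h import *
s,f=grab("wrist"); M=wM(s,f); 
h=cv2.cvtColor(np.asarray(f["pixels"]),cv2.COLOR_RGB2HSV)
print(h[198,326:340].tolist())
m=((h[...,0]>8)&(h[...,0]<30)&(h[...,1]>90)&(h[...,2]>70)).astype(np.uint8)
m[240:]=0; m[:,300:]=m[:,300:]; m[:,:315]=0; m[:,350:]=0
n,l,st,c=cv2.connectedComponentsWithStats(m)
for i in range(1,n):
    if st[i,4]<40: continue
    v,u=np.nonzero(l==i); print(st[i])
    for nm,uu,vv in(("top",u[v<v.min()+6].mean(),v.min()-.5),("bot",u[v>v.max()-6].mean(),v.max()+.5),("cen",u.mean(),v.mean())):
        print(nm,round(uu,1),vv,plane(f,uu,vv,.127,M).round(4))
for p in((330,236),(338,0)): print(plane(f,*p,.14,M).round(4))
```

```text
[[19, 32, 126], [17, 74, 148], [18, 108, 181], [18, 121, 209], [18, 123, 221], [19, 122, 225], [19, 125, 225], [18, 126, 219], [18, 121, 208], [17, 106, 180], [17, 63, 142], [15, 13, 120], [110, 6, 119], [90, 11, 118]]
[332   5  11  51 477]
top 337.8 4.5 [0.5321 0.2846 0.127 ]
bot 336.0 55.5 [0.5323 0.2396 0.127 ]
cen 337.1 29.69601677148847 [0.5324 0.2628 0.127 ]
[327 188   9  38 296]
top 331.5 187.5 [0.5329 0.1043 0.127 ]
bot 330.5 225.5 [0.5335 0.0594 0.127 ]
cen 331.1 206.47297297297297 [0.5333 0.0823 0.127 ]
[0.5329 0.0518 0.14  ]
[0.5317 0.285  0.14  ]
```

```bash
python3 -m creep '[[-5,-40,0,0,0,0,60],[-5,-46,0,0,0,0,60],[-5,-46,0,0,0,0,60],[-5,-46,0,0,0,0,60],[-6,-46,0,0,0,0,60]]' && python3 -m creep '[[-6,-46,0,0,0,0,60],[-6,-46,0,0,0,0,60],[-6,-46,0,0,0,0,60],[0,0,0,0,0,0,60],[0,0,0,0,0,0,60]]'
python3 - <<'E'
from h import *
s,f=grab("wrist"); save(f,"pics/w2.png"); print(s["t"],s["position"],s["tcp_rot"])
E
```

```text
t: 3.35
position: [0.496, -0.1103, 0.3368]
tcp_rot: [3.141, 0.0, 1.6]
wrist_force: [-0.1, 0.2, 0.4]
grip_width: 0.628
t: 3.98
position: [0.4783, -0.2467, 0.3366]
tcp_rot: [-3.142, -0.0, 1.599]
wrist_force: [0.5, 0.1, 1.0]
grip_width: 0.631
3.975 [ 0.4783076  -0.24667669  0.33658247] [-3.14151358e+00 -3.68192146e-04  1.59898478e+00]
```

View pics/w2.png

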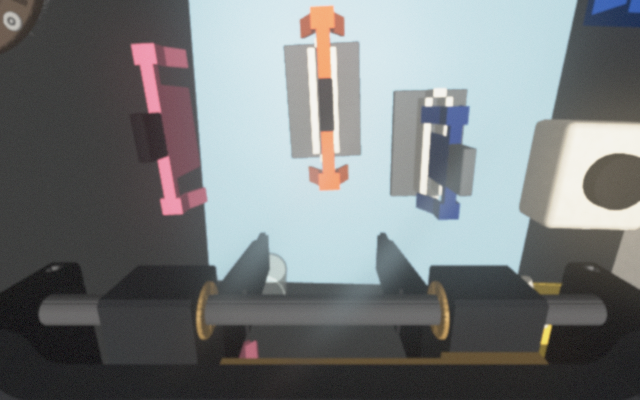

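The wrist view shows the orange guard upright in its stand: black tab at (325,104), knuckles at (322,18) and (329,180). The pink guard at (150,130) and the blue at (445,150) are well clear of it.

Run:
```python
from h import *
s,f=grab("wrist"); M=wM(s,f); save(f,"pics/w2c.png",(270,0,390,200),3)
P=np.asarray(f["pixels"]); h=cv2.cvtColor(P,cv2.COLOR_RGB2HSV)
m=(h[...,2]<70).astype(np.uint8); m[:,:310]=0;m[:,342:]=0;m[:60]=0;m[150:]=0
n,l,st,c=cv2.connectedComponentsWithStats(m)
for i in range(1,n):
    if st[i,4]<100: continue
    v,u=np.nonzero(l==i); print("tab",st[i],c[i]); print(cv2.minAreaRect(np.stack([u,v],1).astype(np.float32)))
    b=st[i]
    for uu,vv in((c[i][0],b[1]-.5),(c[i][0],b[1]+b[3]-.5),c[i],(u[v<v.min()+15].mean(),v.min()+7),(u[v>v.max()-15].mean(),v.max()-7)): print(plane(f,uu,vv,.152,M).round(4))
# rail bright orange
m=((h[...,0]>5)&(h[...,0]<20)&(h[...,1]>140)&(h[...,2]>200)); 
a=[]
for v in list(range(38,70))+list(range(140,166)):
    u=np.nonzero(m[v,300:350])[0]+300
    if len(u)>6: a.append(np.r_[plane(f,u.mean(),v,.112,M)[:2],len(u)])
a=np.array(a); p=np.polyfit(a[:,1],a[:,0],1); print("rail",p, np.polyval(p,-.1688), len(a),a[:,2].mean(), np.std(a[:,0]-np.polyval(p,a[:,1])))
mm=np.nonzero(m[:,300:350].any(1))[0]; print(mm[mm<220].min(),mm[mm<220].max(),[plane(f,325,x,.112,M)[1].round(4) for x in(mm.min()-.5,mm[mm<220].max()+.5)])
```

```text
Traceback (most recent call last):
IndexError: too many indices for array: array is 1-dimensional, but 2 were indexed
```

View pics/w2c.png

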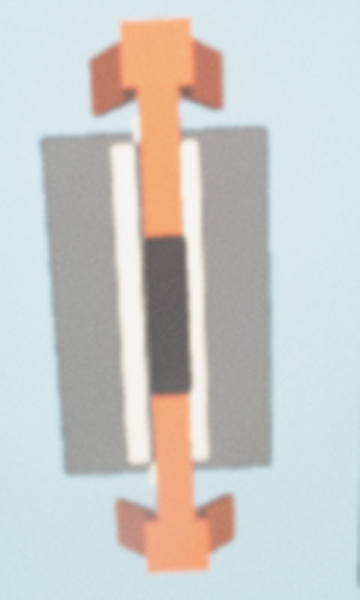

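Run:
```python
from h import *
s,f=grab("wrist"); M=wM(s,f)
P=np.asarray(f["pixels"]); h=cv2.cvtColor(P,cv2.COLOR_RGB2HSV)
print(h[100,312:338].tolist()); print(h[60,312:338].tolist())
m=((h[...,2]<115)).astype(np.uint8); m[:,:315]=0;m[:,336:]=0;m[:60]=0;m[150:]=0
n,l,st,c=cv2.connectedComponentsWithStats(m)
for i in range(1,n):
    if st[i,4]<100: continue
    v,u=np.nonzero(l==i); print("tab",st[i],c[i]); b=st[i]
    for uu,vv in((c[i][0],b[1]-.5),(c[i][0],b[1]+b[3]-.5),c[i],(u[v<v.min()+15].mean(),v.min()+7),(u[v>v.max()-15].mean(),v.max()-7)): print(plane(f,uu,vv,.152,M).round(4))
m=((h[...,0]>5)&(h[...,0]<20)&(h[...,1]>100)&(h[...,2]>180)); a=[]
for v in list(range(38,70))+list(range(140,164)):
    u=np.nonzero(m[v,300:350])[0]+300
    if len(u)>6: a.append(np.r_[plane(f,u.mean(),v,.112,M)[:2],len(u)])
a=np.array(a); print(len(a)); p=np.polyfit(a[:,1],a[:,0],1); print("rail",p, np.polyval(p,-.1688),a[:,2].mean(), np.std(a[:,0]-np.polyval(p,a[:,1])))
mm=np.nonzero(m[:220,300:350].any(1))[0]; print(mm.min(),mm.max(),[plane(f,325,x,.112,M)[1].round(4) for x in(mm.min()-.5,mm.max()+.5)])
```

```text
[[24, 5, 245], [23, 4, 245], [24, 5, 245], [26, 7, 243], [20, 13, 233], [19, 18, 195], [17, 15, 151], [12, 11, 117], [18, 13, 102], [8, 10, 101], [15, 15, 101], [8, 10, 102], [12, 12, 104], [6, 12, 104], [8, 10, 104], [15, 10, 101], [10, 15, 100], [0, 13, 102], [10, 15, 103], [12, 12, 110], [16, 19, 151], [21, 20, 217], [23, 10, 241], [20, 6, 245], [20, 9, 243], [20, 13, 228]]
[[24, 5, 246], [24, 5, 244], [19, 12, 235], [17, 25, 208], [10, 52, 191], [9, 104, 221], [12, 127, 241], [12, 128, 245], [12, 132, 245], [12, 130, 245], [13, 133, 245], [12, 128, 245], [12, 132, 244], [12, 129, 245], [12, 129, 245], [12, 129, 245], [13, 125, 244], [12, 106, 243], [15, 49, 244], [19, 11, 245], [18, 5, 246], [24, 5, 246], [24, 5, 245], [20, 10, 241], [18, 15, 221], [18, 17, 185]]
tab [319  80  13  50 589] [325.19864177 104.30220713]
[ 0.4788 -0.1464  0.152 ]
[ 0.4803 -0.1926  0.152 ]
[ 0.4795 -0.1688  0.152 ]
[ 0.4784 -0.1531  0.152 ]
[ 0.4806 -0.1854  0.152 ]
56
rail [-0.07552767  0.4669716 ] 0.47972066680285064 11.553571428571429 0.0003677930103064526
7 189 [np.float64(-0.0754), np.float64(-0.2638)]
```

```bash
python3 -m creep '[[0.7,39,-25,0,0,0.024,50],[0.7,38,-35,0,0,0.023,50],[0,0,-40,0,0,0,50],[0,0,-30,0,0,0,50],[0,0,0,0,0,0,50]]'
python3 - <<'E'
from h import *
s,f=grab("wrist"); save(f,"pics/w3.png"); print(s["t"],s["position"],s["tcp_rot"])
s,f=grab("side"); save(f,"pics/s3.png",(250,130,450,280),4)
E
```

```text
t: 4.75
position: [0.4793, -0.1692, 0.2055]
tcp_rot: [-3.139, -0.002, 1.647]
wrist_force: [0.9, 0.9, 0.7]
grip_width: 0.526
4.75 [ 0.47926021 -0.16917173  0.20549152] [-3.13884242e+00 -1.74787252e-03  1.64714053e+00]
```

View pics/w3.png

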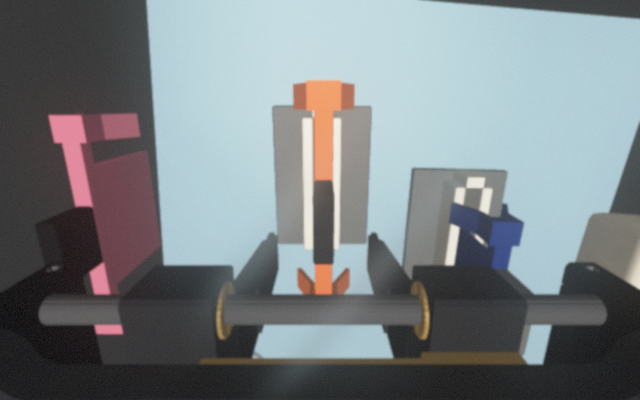

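View pics/s3.png

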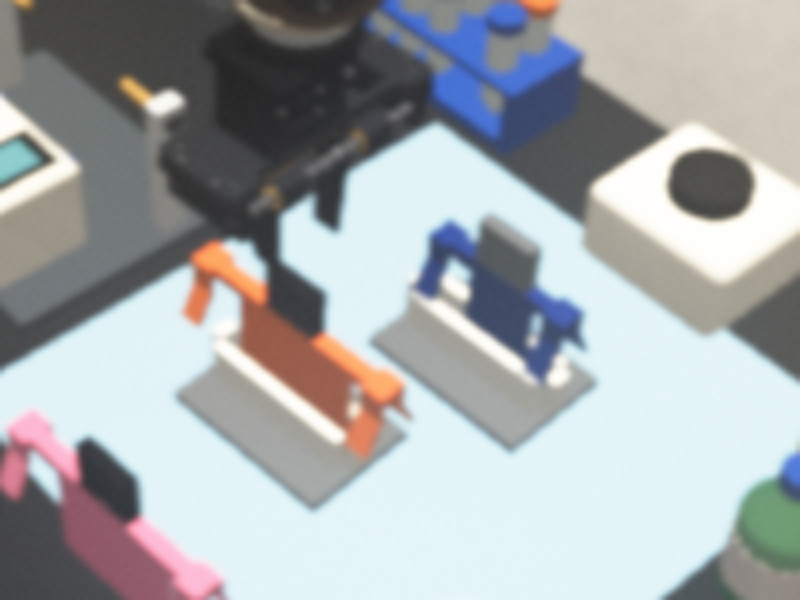

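The wrist view shows the tab at (323,215), midway between the fingers at (272,260) and (375,260), and aligned with them. I'll descend and grip.

```bash
python3 -m creep '[[0,0,-30,0,0,0,50],[0,0,-25,0,0,0,50],[0,0,-12,0,0,0,50],[0,0,0,0,0,0,50]]' && python3 -m creep '[[0,0,0,0,0,0,30],[0,0,0,0,0,0,20],[0,0,0,0,0,0,8],[0,0,0,0,0,0,8],[0,0,0,0,0,0,8]]' 25 && python3 -m creep '[[0,0,0,0,0,0,8],[0,0,0,0,0,0,8],[0,0,0,0,0,0,8]]'
```

```text
t: 5.35
position: [0.48, -0.1704, 0.1401]
tcp_rot: [3.141, 0.0, 1.646]
wrist_force: [0.4, 0.4, -0.2]
grip_width: 0.523
t: 5.98
position: [0.4798, -0.1703, 0.1398]
tcp_rot: [3.141, 0.0, 1.646]
wrist_force: [-1.4, 0.2, 2.6]
grip_width: 0.144
t: 6.35
position: [0.4797, -0.1703, 0.1398]
tcp_rot: [3.141, 0.0, 1.646]
wrist_force: [-0.7, 1.2, 5.9]
grip_width: 0.143
```

```bash
python3 -m creep '[[0,0,4,0,0,0,8],[0,0,8,0,0,0,8],[0,0,12,0,0,0,8],[0,0,16,0,0,0,8],[0,0,20,0,0,0,8]]' && python3 -m creep '[[0,0,25,0,0,0,8],[0,0,25,0,0,0,8],[0,0,25,0,0,0,8],[0,0,20,0,0,0,8],[0,0,15,0,0,0,8]]' && python3 -m creep '[[0,0,0,0,0,0,8]]'
python3 - <<'E'
from h import *
s,f=grab("wrist"); save(f,"pics/w4.png"); print(s["t"],s["position"],s["tcp_rot"],s["wrist_force"],s["torque"],s["grip_width"])
s,f=grab("scene"); save(f,"pics/s4.png",(230,120,480,300),3.2)
E
```

```text
t: 6.98
position: [0.4796, -0.1703, 0.2007]
tcp_rot: [3.142, -0.0, 1.646]
wrist_force: [-0.4, -0.7, -2.3]
grip_width: 0.148
t: 7.6
position: [0.4796, -0.1702, 0.3111]
tcp_rot: [3.141, 0.001, 1.646]
wrist_force: [0.7, -0.1, -3.1]
grip_width: 0.148
t: 7.72
position: [0.4798, -0.1703, 0.3107]
tcp_rot: [3.14, 0.001, 1.646]
wrist_force: [0.2, -0.7, -3.2]
grip_width: 0.145
7.725 [ 0.47982453 -0.17034961  0.31065173] [3.13991565e+00 9.85177114e-04 1.64583831e+00] [ 0.1991634  -0.69593853 -3.21501666] [-0.0462673   0.06933243 -0.0036754 ] 0.1445394205280659
```

View pics/w4.png

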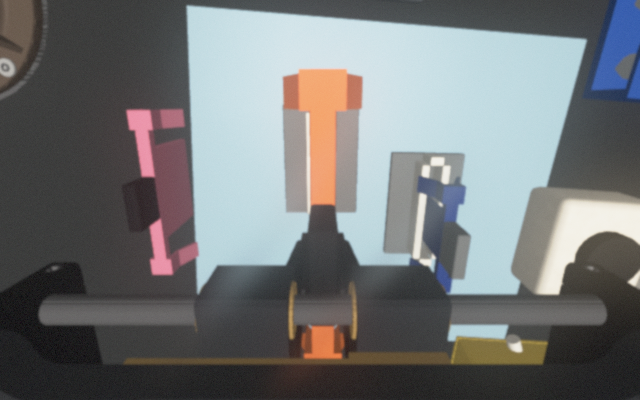

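View pics/s4.png

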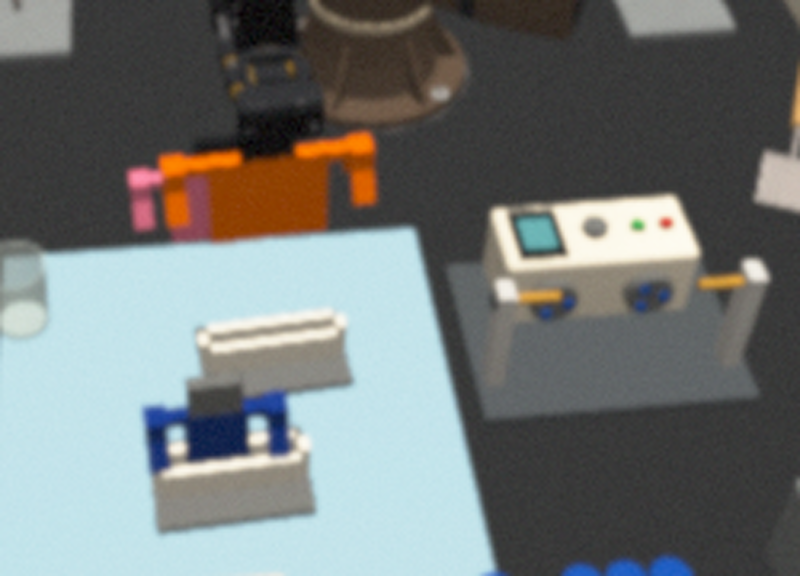

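```bash
python3 -m creep '[[2,14,0,0,0,-0.007,8],[4,26,0,0,0,-0.007,8],[6,36,0,0,0,-0.007,8],[6,40,0,0,0,-0.007,8],[7,42,0,0,0,-0.007,8]]' && python3 -m creep '[[7,42,0,0,0,-0.007,8],[7,42,0,0,0,-0.007,8],[6,39,0,0,0,-0.007,8],[4,30,0,0,0,-0.007,8],[3,20,0,0,0,-0.007,8]]' && python3 -m creep '[[1,10.5,0,0,0,0,8],[0,0,0,0,0,0,8],[0,0,0,0,0,0,8]]'
python3 - <<'E'
from h import *
s,f=grab("wrist"); save(f,"pics/w5.png"); print(s["t"],s["position"],s["tcp_rot"],s["wrist_force"],s["grip_width"])
s,f=grab("scene"); save(f,"pics/s5.png",(340,120,520,260),4)
s,f=grab("side"); save(f,"pics/d5.png",(170,60,370,210),4)
E
```

```text
t: 8.45
position: [0.5045, -0.0103, 0.3091]
tcp_rot: [-3.141, -0.0, 1.61]
wrist_force: [0.3, -0.5, -1.9]
grip_width: 0.147
t: 9.07
position: [0.5311, 0.1629, 0.3089]
tcp_rot: [-3.14, -0.0, 1.577]
wrist_force: [-0.4, -0.4, -3.1]
grip_width: 0.145
t: 9.45
position: [0.5326, 0.1707, 0.3095]
tcp_rot: [-3.141, 0.0, 1.575]
wrist_force: [-0.0, -0.4, -3.1]
grip_width: 0.142
9.45 [0.53256192 0.17071358 0.30954513] [-3.14136257e+00  2.09767063e-04  1.57542182e+00] [-0.01931311 -0.42873808 -3.09545091] 0.1419064910643081
```

View pics/w5.png

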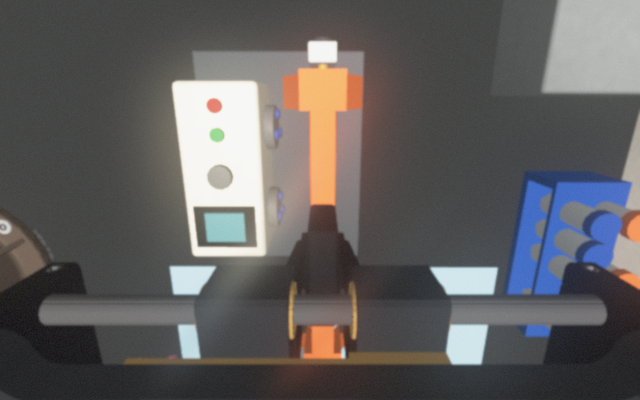

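View pics/s5.png

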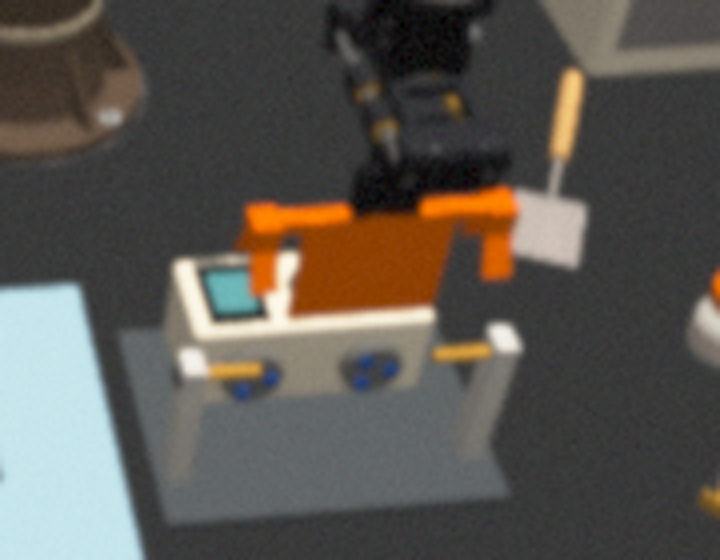

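View pics/d5.png

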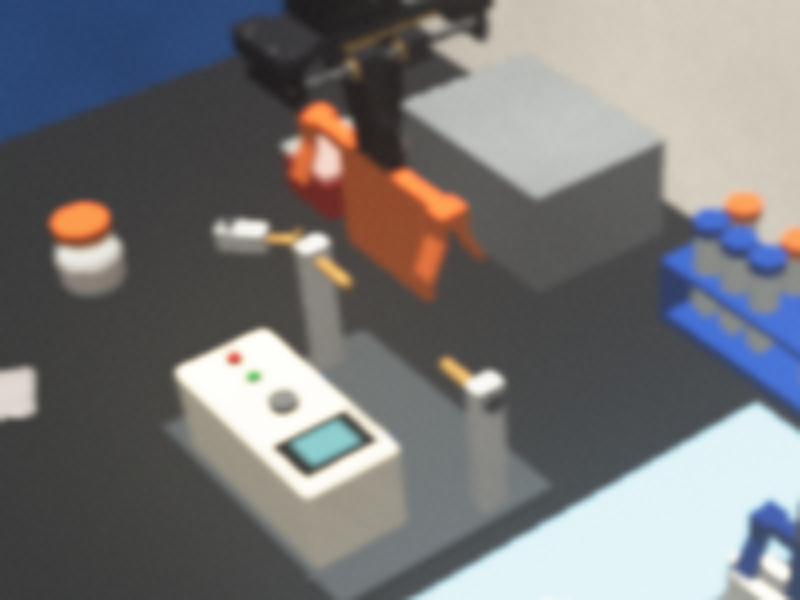

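The wrist view shows the +y knuckle (322,88) in line with the post (322,52) and pin. I'll check the guard's pose in the grip before lowering.

Run:
```python
from h import *
s,f=grab("wrist"); M=wM(s,f); P=np.asarray(f["pixels"]); h=cv2.cvtColor(P,cv2.COLOR_RGB2HSV)
m=((h[...,0]>5)&(h[...,0]<20)&(h[...,1]>100)&(h[...,2]>180)); zt=s["position"][2]-.0078-.020
a=[]
for v in range(115,195):
    u=np.nonzero(m[v,290:360])[0]+290
    if len(u)>6:a.append(plane(f,u.mean(),v,zt,M)[:2])
a=np.array(a);p=np.polyfit(a[:,1],a[:,0],1);print("rail yaw",-p[0],"x at mid",np.polyval(p,.172),"x@tip",np.polyval(p,.26))
c=m[:120,318:328].any(1); v0=np.nonzero(c)[0].min(); print(v0,plane(f,322.5,v0-.5,zt,M), "expect y",s["position"][1]+.0008+.095)
h2=cv2.cvtColor(P,cv2.COLOR_RGB2HSV)
w=(h[:66,300:345,2]>190)&(h[:66,300:345,1]<50); v,u=np.nonzero(w); print("post",u.min()+300,u.max()+300,v.min(),v.max(),plane(f,u.mean()+300,(v.min()+v.max())/2,.14,M))
# tilt: in scene & side, rail ends
```

```text
rail yaw 0.0018903612091335197 x at mid 0.5330828406458017 x@tip 0.5329164888593979
64 [0.5328564  0.26815762 0.28192262] expect y 0.26641334230230496
post 307 336 41 62 [0.53234199 0.29263423 0.14      ]
```

```bash
python3 -m creep '[[0,0,-15,0,0,0,8],[0,0,-22,0,0,0,8],[0,0,-22,0,0,0,8],[0,0,-16,0,0,0,8],[0,0,-8,0,0,0,8]]' && python3 -m creep '[[0,0,-2,0,0,0,8],[0,0,0,0,0,0,8]]'
python3 - <<'E'
from h import *
s,f=grab("side"); save(f,"pics/d6.png",(210,80,330,180),6.4)
print(s["t"],s["position"],s["tcp_rot"],s["wrist_force"])
s,f=grab("scene"); save(f,"pics/s6.png",(370,150,490,240),6.4)
E
```

```text
t: 10.28
position: [0.5325, 0.1711, 0.2255]
tcp_rot: [-3.14, 0.0, 1.576]
wrist_force: [-0.4, -0.5, -1.4]
grip_width: 0.146
t: 10.52
position: [0.5329, 0.1712, 0.2251]
tcp_rot: [3.141, -0.0, 1.576]
wrist_force: [0.2, -0.0, -2.2]
grip_width: 0.149
10.525 [0.53293685 0.17122672 0.22505994] [ 3.14075309e+00 -1.43904786e-04  1.57576814e+00] [ 0.15600025 -0.03333089 -2.24690704]
```

View pics/d6.png

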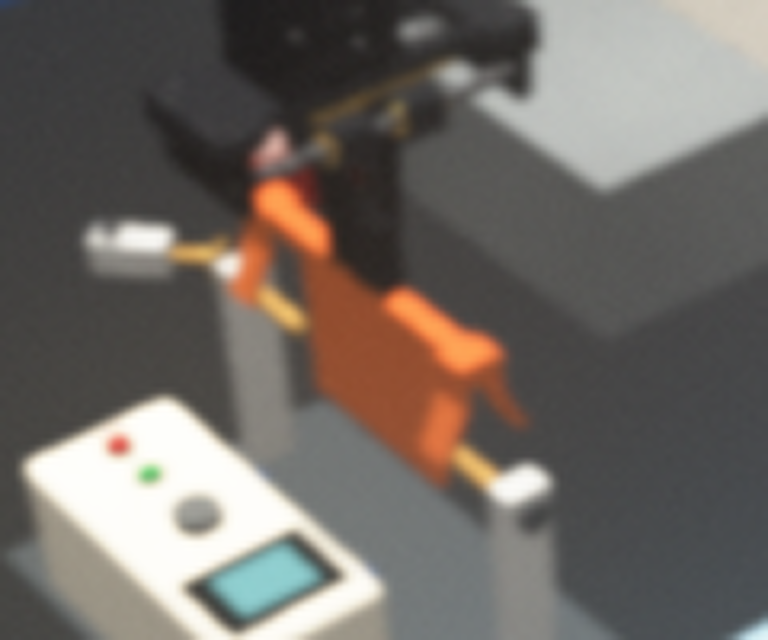

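View pics/s6.png

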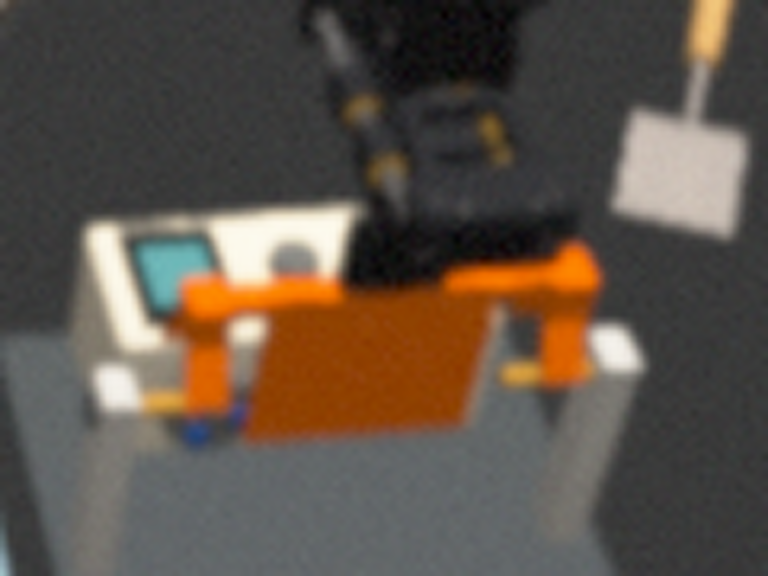

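Run:
```python
from h import *
s,f=grab("scene"); s,g=grab("side")
S=lambda x,y:(370+x/6.4-.4,150+y/6.4-.4); D=lambda x,y:(210+x/6.4-.4,80+y/6.4-.4)
for n,a,b in(("kn-",(205,297),(470,350)),("kn+",(572,262),(275,200))): print(n,*tri(f,S(*a),g,D(*b)))
# expected pixel positions of knuckle outer-bottom corners for level guard
o=s["position"]+[0,.001,-.0448]
for y in(-.095,.095):
    for nm,c in(("top",(0,y,.017)),("panelfoot",(0,np.sign(y)*.055,-.085)),("mouth+x",(.026,y,-.035))):
        u=proj(f,o+c);w=proj(g,o+c); print(y,nm,((u-[370,150]+.4)*6.4).round(0),((w-[210,80]+.4)*6.4).round(0))
```

```text
kn- [0.53351461 0.08656239 0.1980314 ] 0.0005445935474067295
kn+ [0.53240733 0.25692247 0.19894522] 0.006717695225188314
-0.095 top [185. 298.] [481. 361.]
-0.095 panelfoot [239. 442.] [445. 485.]
-0.095 mouth+x [184. 417.] [529. 425.]
0.095 top [588. 269.] [260. 189.]
0.095 panelfoot [461. 425.] [323. 384.]
0.095 mouth+x [581. 387.] [312. 254.]
```

Triangulation puts the knuckles at y 0.087 and 0.257, x 0.533, both at 0.198 height. The guard is level and centred. I'll lower it over the pins, watching the force.

```bash
python3 -m creep '[[0,0.5,-8,0,0,0,8],[0,0,-8,0,0,0,8],[0,0,-6,0,0,0,8],[0,0,-4,0,0,0,8]]' && python3 -m creep '[[0,0,-4,0,0,0,8],[0,0,-4,0,0,0,8],[0,0,-4,0,0,0,8],[0,0,-4,0,0,0,8]]'&& python3 -m creep '[[0,0,-3,0,0,0,8],[0,0,-2,0,0,0,8],[0,0,-2,0,0,0,8]]'
```

```text
t: 11.22
position: [0.5326, 0.1717, 0.198]
tcp_rot: [-3.141, 0.0, 1.576]
wrist_force: [0.2, 1.4, -2.1]
grip_width: 0.146
t: 11.72
position: [0.5327, 0.1717, 0.1824]
tcp_rot: [3.141, -0.0, 1.576]
wrist_force: [-1.5, -0.4, -2.9]
grip_width: 0.147
t: 12.1
position: [0.5328, 0.1717, 0.1756]
tcp_rot: [3.141, -0.0, 1.576]
wrist_force: [0.2, -0.6, -1.6]
grip_width: 0.146
```

```bash
python3 -m creep '[[0,0,-1.5,0,0,0,8],[0,0,-1.5,0,0,0,8],[0,0,-1,0,0,0,8]]' && python3 -m creep '[[0,0,-1,0,0,0,8],[0,0,0,0,0,0,8]]' && python3 -m creep '[[0,0,-0.6,0,0,0,8],[0,0,0,0,0,0,8]]'
```

```text
t: 12.48
position: [0.5327, 0.1717, 0.1716]
tcp_rot: [3.141, 0.0, 1.576]
wrist_force: [0.9, 0.3, -3.0]
grip_width: 0.144
t: 12.72
position: [0.5327, 0.1717, 0.1706]
tcp_rot: [-3.142, 0.0, 1.576]
wrist_force: [0.4, -0.5, -2.0]
grip_width: 0.146
t: 12.98
position: [0.5327, 0.1717, 0.17]
tcp_rot: [3.142, 0.0, 1.576]
wrist_force: [-0.2, 0.1, -3.1]
grip_width: 0.145
```

```bash
python3 -m creep '[[0,0,-0.6,0,0,0,8],[0,0,0,0,0,0,8]]' && python3 -m creep '[[0,0,-0.5,0,0,0,8],[0,0,0,0,0,0,8]]'
```

```text
t: 13.22
position: [0.5328, 0.1717, 0.1698]
tcp_rot: [3.141, -0.0, 1.576]
wrist_force: [-1.8, -0.6, 2.7]
grip_width: 0.144
t: 13.48
position: [0.5328, 0.1717, 0.1697]
tcp_rot: [3.141, -0.0, 1.576]
wrist_force: [-2.9, -0.2, 9.4]
grip_width: 0.149
```

Contact came at TCP z 0.1698, exactly the height predicted for full seating. I'll look before letting go.

```bash
python3 -m creep '[[0,0,0.4,0,0,0,8],[0,0,0,0,0,0,8]]'
python3 - <<'E'
from h import *
s,f=grab("side"); save(f,"pics/d7.png",(210,80,330,180),6.4)
print(s["t"],s["position"],s["wrist_force"],s["torque"])
s,f=grab("scene"); save(f,"pics/s7.png",(370,150,490,240),6.4)
E
```

```text
t: 13.72
position: [0.5328, 0.1717, 0.1698]
tcp_rot: [3.141, -0.0, 1.576]
wrist_force: [-3.3, -0.6, 6.9]
grip_width: 0.147
13.725 [0.53278065 0.17171116 0.16975399] [-3.29456213 -0.57909909  6.92038269] [-0.25020543  0.48950964  0.0365529 ]
```

View pics/d7.png

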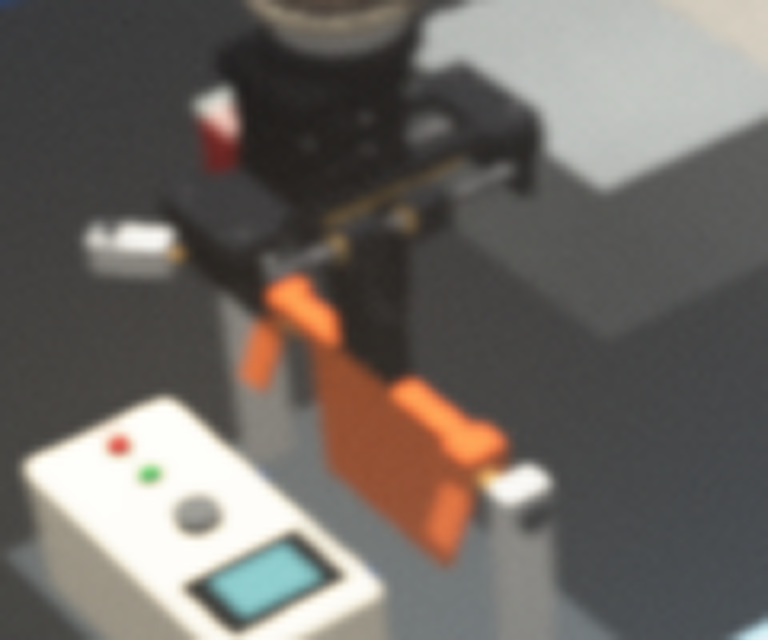

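View pics/s7.png

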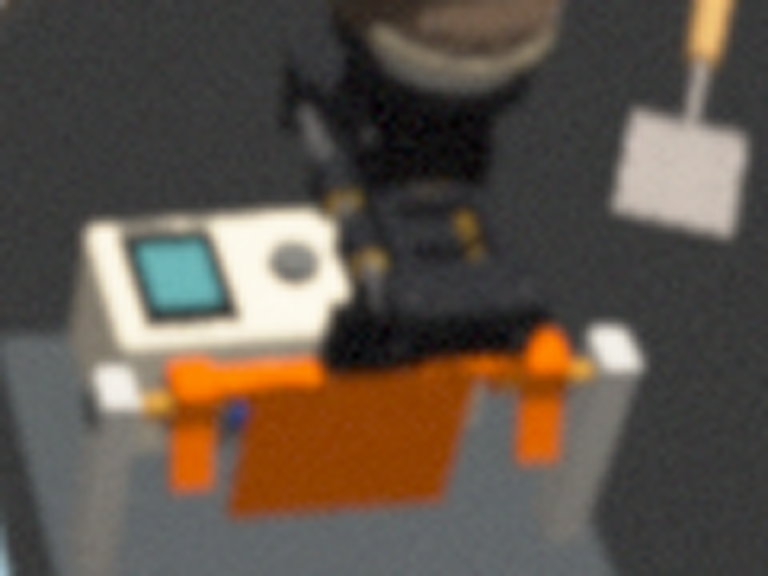

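Both views show the pins passing under the knuckle roofs at both ends: scene (160,400) and (580,370), side (487,475). I'll ease off the preload and open gently.

```bash
python3 -m creep '[[0,0,0.4,0,0,0,8],[0,0,0,0,0,0,14],[0,0,0,0,0,0,16],[0,0,0,0,0,0,18],[0,0,0,0,0,0,22]]' 8 && python3 -m creep '[[0,0,0,0,0,0,28],[0,0,0,0,0,0,36],[0,0,0,0,0,0,44],[0,0,0,0,0,0,50],[0,0,0,0,0,0,50]]'
python3 - <<'E'
from h import *
s,f=grab("side"); save(f,"pics/d8.png",(210,80,330,180),6.4)
print(s["t"],s["position"],s["wrist_force"],s["grip_width"])
s,f=grab("wrist"); save(f,"pics/w8.png")
E
```

```text
t: 14.45
position: [0.5327, 0.1717, 0.1696]
tcp_rot: [3.142, 0.0, 1.576]
wrist_force: [-0.8, 0.7, 0.4]
grip_width: 0.222
t: 15.08
position: [0.5327, 0.1717, 0.1698]
tcp_rot: [3.141, 0.0, 1.576]
wrist_force: [0.3, -0.6, -0.8]
grip_width: 0.521
15.075 [0.53272107 0.17169886 0.16977007] [ 0.27923561 -0.60471972 -0.83795375] 0.5205534151990554
```

View pics/d8.png

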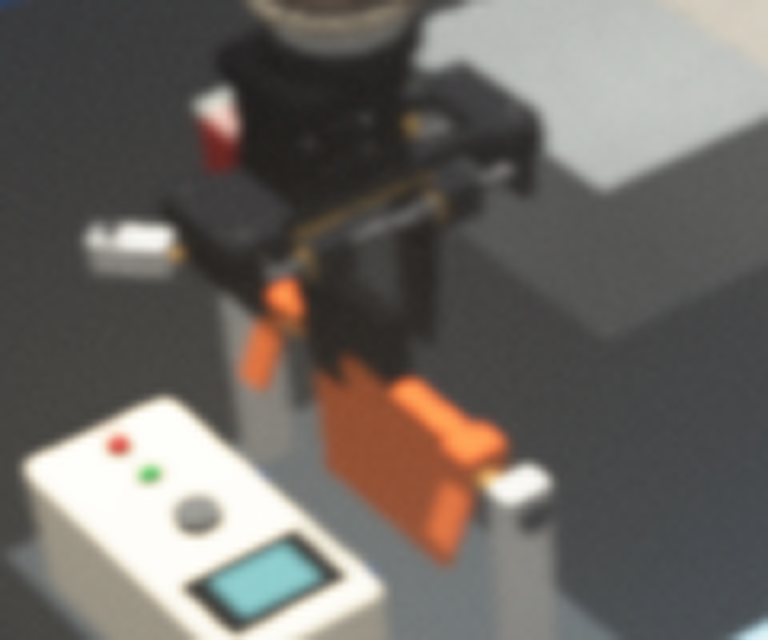

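View pics/w8.png

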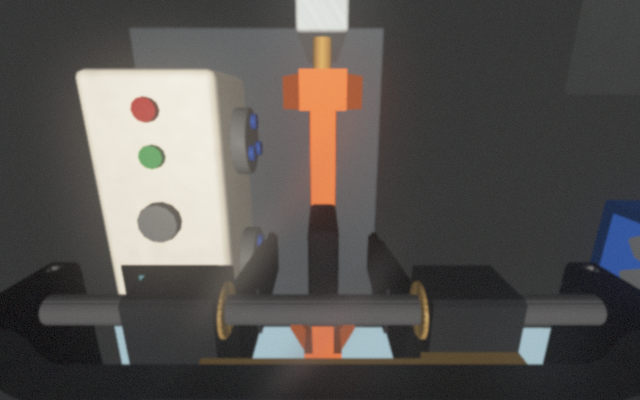

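The guard hasn't moved since release, the tab at (323,240) is free between the fingers, and the pin shows at (322,52). I'll withdraw straight up and do a final check.

```bash
python3 -m creep '[[0,0,6,0,0,0,50],[0,0,12,0,0,0,50],[0,0,25,0,0,0,50],[0,0,35,0,0,0,50],[0,0,40,0,0,0,50]]' && python3 -m creep '[[0,0,30,0,0,0,50],[0,-20,15,0,0,0,50],[0,-25,0,0,0,0,50],[0,-20,0,0,0,0,50],[0,0,0,0,0,0,50]]' && python3 -m creep '[[0,0,0,0,0,0,50],[0,0,0,0,0,0,50],[0,0,0,0,0,0,50]]'
python3 - <<'E'
from h import *
s,f=grab("side"); save(f,"pics/d9.png",(210,80,410,230),4); print(s["t"],s["position"])
s,f=grab("scene"); save(f,"pics/s9.png",(260,150,490,290),3.4)
s,f=grab("wrist"); save(f,"pics/w9.png"); M=wM(s,f)
h=cv2.cvtColor(np.asarray(f["pixels"]),cv2.COLOR_RGB2HSV)
m=((h[...,0]>5)&(h[...,0]<16)&(h[...,1]>110)&(h[...,2]>180)); m[230:]=0; m[:,:280]=0;m[:,380:]=0
a=[]
for v in range(230):
    u=np.nonzero(m[v])[0]
    if 8<len(u)<18:a.append(plane(f,u.mean(),v,.142,M)[:2])
a=np.array(a);p=np.polyfit(a[:,1],a[:,0],1);print("rail yaw",-p[0],"x",np.polyval(p,.172),len(a))
E
```

```text
t: 15.8
position: [0.5325, 0.1717, 0.2896]
tcp_rot: [3.142, 0.0, 1.576]
wrist_force: [0.0, -0.1, 0.2]
grip_width: 0.524
t: 16.42
position: [0.5326, 0.1051, 0.3325]
tcp_rot: [-3.141, 0.0, 1.574]
wrist_force: [1.2, 0.5, 1.2]
grip_width: 0.526
t: 16.8
position: [0.5327, 0.1072, 0.3327]
tcp_rot: [-3.142, -0.0, 1.577]
wrist_force: [0.7, 0.5, 0.1]
grip_width: 0.528
16.8 [0.53268436 0.10715734 0.33265991]
rail yaw 0.0018481123698428558 x 0.5332178497178249 83
```

View pics/d9.png

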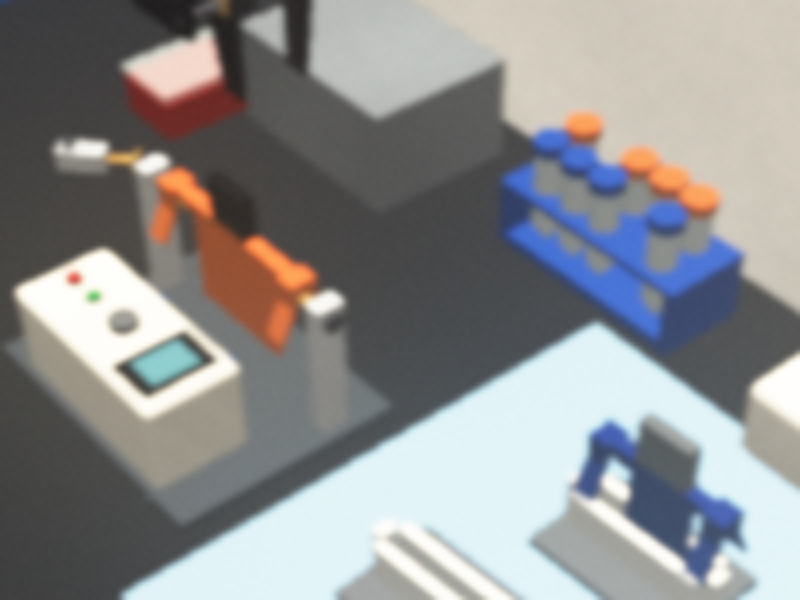

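View pics/s9.png

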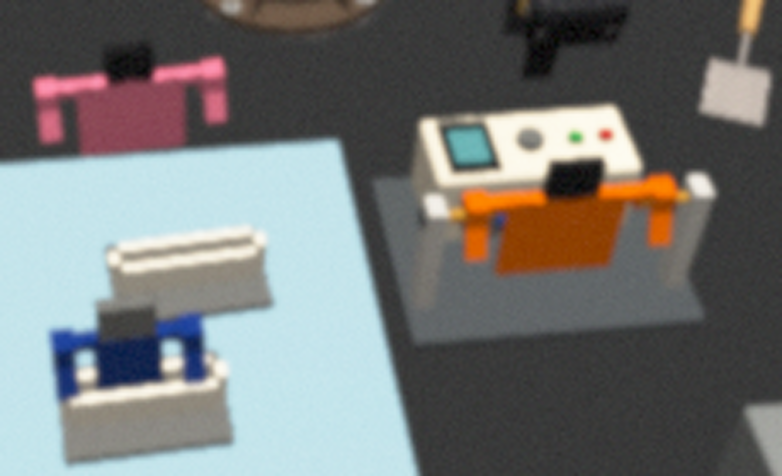

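View pics/w9.png

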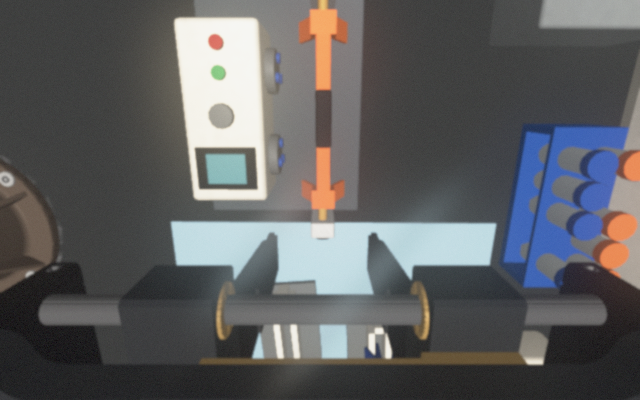

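The orange guard hangs upright and level on both pins, with its tab at (322,118) in the wrist view. The blue guard is still in its stand and the gripper is clear. I'm handing in.

```bash
python3 -c "
from plant import arm
print(arm.job_done()); print(arm.state()['t'])"
```

```text
the job is handed in; nothing more can be done
None
the job is handed in; nothing more can be done
```

The orange splash guard now hangs upright on both of the dosing pump's brass pins. I let go of it, pulled the gripper clear and handed the job in after about 17 s of the 42 s allowed.

- **Seating:** contact came at a tool height of 169.8 mm, exactly where I expected for full seating. The largest wrist force I read was about 10 N, pressing down at contact.
- **Last pictures:** in all three views both knuckles sit over the pins. The rail measured x = 0.533 m with a yaw of 0.002 rad, against 0.533 m and 0.005 rad for the pins.
- **Stillness:** the guard did not visibly move between release and the last pictures, about 1.7 s later.
- **Other guards:** I never touched the blue guard, which still stands in its own stand, or the pink look-alikes.
- **Small disagreements:** the guard's position along the pins differed by up to 2 mm between views, against about 7 mm of room. One knuckle's triangulation had a 7 mm ray gap, because I picked its pixel by eye. The brass mask missed one pin at first, and I fixed that by loosening the threshold.

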